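# Push a stuck optic cell out of its housing and tray it

## Robot

A 7-joint arm with a two-finger parallel gripper is mounted at the origin on a cart in front of the work surface, level with it; the furniture and walls round the work are solid. World frame = base frame: x ahead of the robot, y to its left, z up, the work surface at z = 0. Lengths are in m, angles in rad, forces in N, time in s.
With the tool pointing down it reaches from about 0.35 to 0.9 m from the base axis. Payload 8.1 kg.
Tool frame: the origin (TCP) lies between the finger pads; the fingertips stand 8 mm ahead of it and the grasp point (between the pads) lies 11 mm behind it (arm.nose_length is the distance from the TCP to the fingertips, in m); z points along the fingers, y is the direction in which the jaws open and shut (so a half turn about z gives the same grasp; the last joint's range is limited). The gripper opens to 85 mm and grips with 20 to 120 N. Pads are 22 mm wide; open, the fingers measure 114 mm over their backs; the gripper's body (76 mm by 85 mm) begins 54 mm behind the grasp point. The pads swing forward as they close: fully open they stand 13 mm farther back than shut.
Start: joints at [-1.256, 0.434, 0.025, 1.573, -0.012, 1.134, -0.075], TCP at [0.254, 0.571, 0.239] pointing down, gripper open.
Joint ranges: [-2.62, 2.62], [-0.44, 2.09], [-1.27, 1.32], [0.08, 2.57], [-1.32, 4.46], [0.12, 2], [-2.74, 2.74]. Speed limits (rad/s): [2.22, 2.22, 3.01, 3.01, 3.14, 3.14, 3.14].

## Interface

Orientations are given as a unit quaternion [x, y, z, w].
In Python, from cell import arm gives the robot as it stands.
- The arm moves only by the shell command python3 -m pendant 'ROWS'. ROWS is text: rows parted by semicolons, each of 5 numbers parted by spaces: the shift along the world's x, y, z in mm, then the turn about the world's z in degrees, then the closure, from 0 (fully open) to 1 (shut). A call has 1 to 20 rows; each row is the pose to reach, as a shift and turn from the pose commanded when the call began; what a row does not reach only later rows make up. A row lasts 1/10 s, in which the tool goes at most 50 mm and 8.59 degrees, less where a joint would pass 70% of its speed; a pose out of reach is approached as far as the arm can. A call with a gripper value outside its range is refused whole. The fingers move at their own pace and stop on an object; the grip force is fixed at half the most. Time passes only in rows, so rows that repeat a pose let the fingers close. It gives the time, the measured TCP pose, the force and the opening at its end, in the units of the state.
- arm.observe(): the state, without advancing time (a new reading comes with each control period).
- arm.capture(name): name is "scene" or "top" or "wrist"; returns the picture (480x640x3 uint8, red, green, blue); there is no depth.
- arm.camera_info(name): a dict with "intrinsics" (3x3 intrinsics, pixels), "R" (3x3) and "t" (3): a world point X has camera coordinates R X + t; the wrist camera has in their place "mount" (4x4, takes a point from camera to tool coordinates, whose origin is the TCP and whose axes are the flange's). Camera axes: x right, y down, z forward; pixel columns grow to the right and rows downward; lengths in m; the calibration is good to about 2 mm. The wrist camera is an equidistant fisheye: a pixel r from the principal point sees the ray r / f radians off the axis. A picture is of the moment at which its call begins: read the wrist's pose just before it. camera_info takes no time and is no camera call.
- arm.sign_off(): hands the job in, once; it reports no verdict.
The state is a dict: "t": time; "q": joint angles; "dq": joint speeds; "effort": joint torques, N m; "tool_pos": TCP position; "eef_rot": TCP orientation; "ft_force": force on the tool from outside, world axes, zero at the start; "moment": the same for the moment, N m; "opening": finger opening in m.
Only numpy, scipy, OpenCV 4.12 (cv2) and the standard library are available. Lean on these libraries where they do the work, as an engineer would, in place of code of your own. Each camera call takes 0.05 s, during which the arm holds its last target. There are 200 camera calls.

## Task

Drive the optic cell out of the bore of the housing by pushing the ejector rod in, until the cell sits clear on the open bed. Lay the cell flat, window up, in the tray pocket it fits, fully down on the pocket's floor, and draw the ejector rod back out to its rear stop. Keep the cell upright throughout and leave the other things where they stand.

Things in the scene. Friction and masses are not known exactly. Their poses are not given: they have to be found in the camera images.
- press: Push-out fixture, fixed to the worktop (place and yaw differ). Origin on the worktop under the middle of the housing; x = the way the cell comes out, z up. Aluminium bed plate 10 mm thick, 64 mm wide, x = -66 to +110 mm. Dark housing on it: x = -32 to +22 mm, 46 mm wide, 46 mm high over the worktop. A brass gland behind reaches to x = -37 mm; behind x = -66 mm only the rod, over bare worktop.
- bore_mouth (a point): Centre of the open front end of the bore, at fixture x = +22 mm, 20 mm above the worktop; axes as the fixture's. The bore runs along x, is 26 mm wide and 21.5 mm high with the bed as its floor, 44 mm long, shut behind but for the rod.
- bed (a point): Point on the open flat bed in front of the housing, at fixture x = +62 mm, 10 mm above the worktop: the cell lies over it when the rod is fully in. A lip 4 mm high and 40 mm wide crosses the bed at fixture x = 104 to 108 mm.
- ejector (a joint): How far the ejector rod is pushed in (m): 0 = drawn back to its rear stop, 0.078 = fully in at its front stop. It slides along the fixture's x with about 4 N of friction and stays where left. Steel, 10 mm thick, axis 20 mm above the worktop; flat nose at fixture x = -36 mm + joint value. The cell's rear end starts at about -20 mm; fully in, it is driven to +42 mm, 20 mm clear of the housing.
- ejector_head (a point): Centre of the rod's head: a dark steel disc 30 mm in diameter, 12 mm thick, on the rear end of the rod, axis along the fixture's x, centre 20 mm above the worktop, at fixture x = -156 mm + joint value. A 16 mm hub stands 4 mm out from its front face. Fully in, 31 mm of bare rod remain between hub and gland.
- cell_center (a point): Centre of the optic cell, a loose aluminium block 40 mm long (its x), 24 mm wide (its y) and 20 mm high (its z), 60 g (nominal), with a round window of 14 mm in its top face (+z). It starts inside the housing's bore, lengthwise along the fixture's x, its centre about 20 mm above the worktop.
- tray: Grey plastic tray plate 140 x 100 x 11 mm, fixed to the worktop (place and yaw differ), origin under its centre. Four pockets 7 mm deep (floors 4 mm over the worktop): the cell's pocket; an empty slot 14 x 60 mm at tray x = -55 mm, too narrow; two squares of 36 mm at tray x = +42, y = +-22 mm, holding a ring (top 13 mm over the worktop) and a cap (top 14 mm).
- pocket (a point): Middle of the floor of the cell's pocket, at tray x = -20 mm, 4 mm above the worktop. The pocket is 30 mm along the tray's x and 46 mm along its y, so the cell lies with its length along the tray's y (either way round) with 3 mm to spare on every side; laid in it, the cell stands 13 mm proud of the tray.
- lens_tube: Bystander: black tube 32 mm in diameter, 52 mm high, standing. Origin at its underside.
- screw_block: Bystander: black block 50 x 26 mm with spare screws, 34 mm high. Origin at its underside.
- sensor_head: Bystander: black disc 40 mm in diameter, 14 mm high. Origin at its underside. It stands near the large black enclosure that fills the left side of the worktop (y > 0.40 m) and lies under the arm's start: lift the tool to 0.3 m or more before crossing its edge.

How it is judged:
On the way:
1. the cell has been driven out of the bore by the rod and lies clear of the housing on the open bed (x of cell_center in the frame of press between 0.044 and 0.11 m and z of cell_center in the frame of press below 0.025 m and value of joint ejector above 0.055 m), for 0.2 s.
At the end, for the whole second after the job is handed in: The cell lies flat and at rest, window up (within 0.08 rad), in its pocket: centre within 6 mm of the pocket's middle, no more than 2 mm off its floor, lengthwise along the tray's y within 0.25 rad; the ejector rod is within 6 mm of its rear stop (horizontal distance between cell_center and pocket below 0.006 m and z of cell_center in the frame of pocket between 0.007 and 0.012 m and angle between the x axis of cell_center and the y axis of tray, either way round below 0.25 rad and angle between cell_center's own z axis and vertical below 0.08 rad and value of joint ejector below 0.006 m and linear speed of cell below 0.02 m/s); the robot touches nothing.
It fails at once if the cell is tipped by more than 0.8 rad (angle between cell_center's own z axis and vertical above 0.8 rad).
It fails at once if a bystander (tube, screw block or sensor disc) is moved by more than 30 mm (distance of any of lens_tube, screw_block, sensor_head from where it was at the start of the episode above 0.03 m).
It also fails if it takes over 51 s, if anything falls off the work surface, if the arm or the gripper's body presses on something with over 40 N, if the wrist force passes 120 N, or if a joint passes its speed limit or range.

## Working session

There is one attempt and no reset: what is moved stays moved. The work goes in short steps, Python scripts to look and compute and a shell command to move; the robot and the scene stay as the last step left them, time stands still between calls to the robot, and variables do not carry over. Pictures are saved under pics/ and viewed, about 8 in all and at most 12, crops included, and the job is handed in when it is done.

```bash
mkdir -p pics; ls
python3 - <<'E'
from cell import arm
import cv2,numpy as np
s=arm.observe();print(s['t'],s['tool_pos'],s['eef_rot'],s['opening'],arm.nose_length)
for n in('top','scene'):
    im=arm.capture(n);cv2.imwrite(f'pics/{n}0.png',im[...,::-1])
    c=arm.camera_info(n);print(n,{k:np.round(v,4).tolist() if not isinstance(v,str) else v for k,v in c.items()})
print(arm.camera_info('wrist'))
E
```

```text
pics
0.0 [0.25344596 0.57076115 0.23853159] [ 2.07414613e-01  9.78252805e-01 -7.87761883e-04 -8.49602948e-05] 0.08548942306867509 0.008
top {'intrinsics': [[534.0769, 0.0, 321.0536], [0.0, 534.0769, 234.391], [0.0, 0.0, 1.0]], 'R': [[0.008, -0.9999, 0.0115], [-0.9952, -0.0091, -0.0971], [0.0972, -0.0106, -0.9952]], 't': [0.0355, 0.5334, 1.1984]}
scene {'intrinsics': [[615.635, 0.0, 318.5209], [0.0, 615.635, 236.2734], [0.0, 0.0, 1.0]], 'R': [[0.7209, -0.6928, 0.0184], [-0.4556, -0.4937, -0.7407], [0.5222, 0.5256, -0.6716]], 't': [-0.3792, 0.304, 0.9587]}
{'intrinsics': array([[371.64829954,   0.        , 310.34964792],
       [  0.        , 371.64829954, 235.5288291 ],
       [  0.        ,   0.        ,   1.        ]]), 'mount': array([[ 1.91373258e-05, -9.64797655e-01, -2.62993315e-01,
         6.73739192e-02],
       [ 9.99999347e-01, -2.81958318e-04,  1.10713855e-03,
        -6.67000494e-04],
       [-1.14231783e-03, -2.62993165e-01,  9.64797020e-01,
        -1.34428285e-01],
       [ 0.00000000e+00,  0.00000000e+00,  0.00000000e+00,
         1.00000000e+00]])}
```

View pics/top0.png

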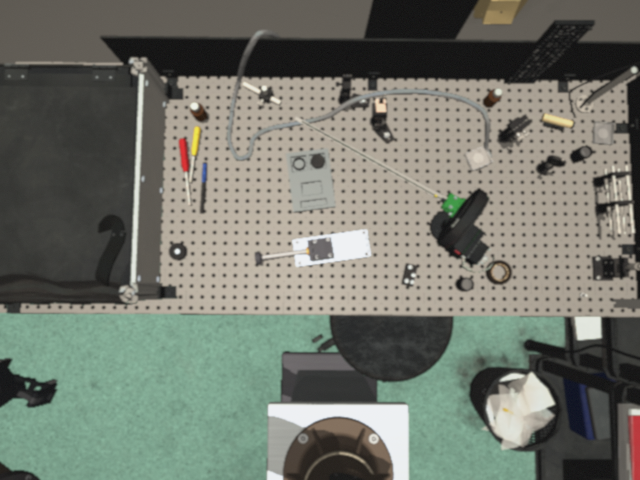

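The press sits at about (330,247) with its head at the left (259,258). The tray is at (311,181) and the outlet faces image right (world -y). Next, a zoomed crop.

Run:
```python
import cv2
im=cv2.imread('pics/top0.png')[148:268,240:400]
cv2.imwrite('pics/c1.png',cv2.resize(im,None,fx=5,fy=5,interpolation=cv2.INTER_CUBIC))
```

```text
(no output)
```

View pics/c1.png

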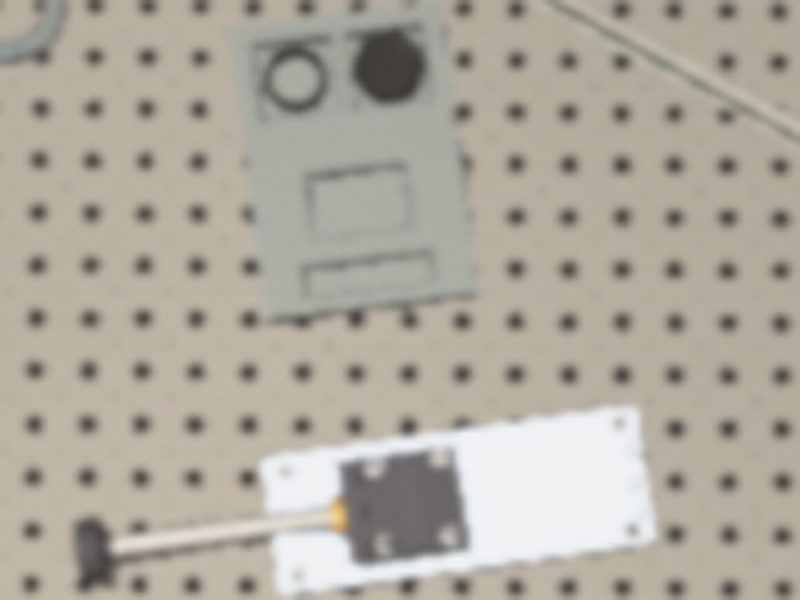

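View pics/scene0.png

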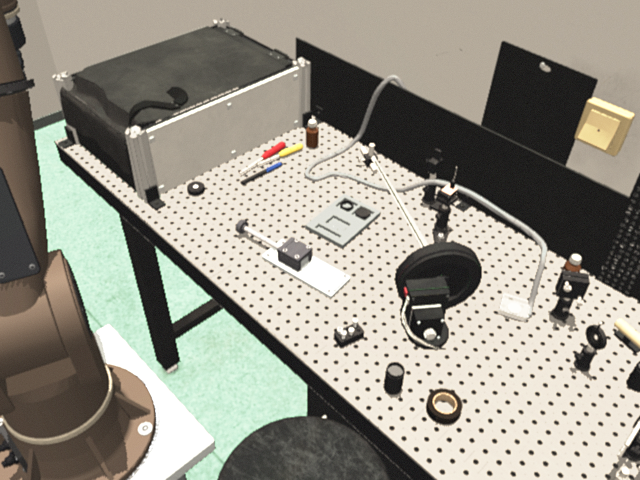

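The crop shows the tray corners at (235,25), (440,8), (478,293) and (270,320), and the bed plate corners at (262,458), (638,405), (656,540) and (280,594). The rod head is at about (92,553). The scene view confirms the layout, and nothing tall stands close to the press or tray. The small green-mounted rod lies to the right.

```bash
cat > h.py <<'E'
from cell import arm
import cv2,numpy as np
from scipy.spatial.transform import Rotation as Rn
def ray2z(name,uv,z,pose=None):
    c=arm.camera_info(name);K=np.array(c['intrinsics']);uv=np.atleast_2d(uv).astype(float)
    d=np.c_[(uv-[K[0,2],K[1,2]])/K[0,0],np.ones(len(uv))]
    if name=='wrist':
        r=np.linalg.norm(d[:,:2],axis=1);d=np.c_[d[:,:2]/r[:,None]*np.sin(r)[:,None],np.cos(r)]
        p,q=pose;R=Rn.from_quat(q).as_matrix();M=c['mount'];o=p+R@M[:3,3];d=d@(R@M[:3,:3]).T
    else:
        R=np.array(c['R']);o=-R.T@c['t'];d=d@R
    return o+d*((z-o[2])/d[:,2])[:,None]
def proj(X,pose):
    c=arm.camera_info('wrist');K=c['intrinsics'];M=c['mount'];p,q=pose;R=Rn.from_quat(q).as_matrix()
    X=((np.atleast_2d(X)-p)@R-M[:3,3])@M[:3,:3]
    rr=np.linalg.norm(X[:,:2],axis=1);th=np.arctan2(rr,X[:,2])
    return X[:,:2]/rr[:,None]*th[:,None]*K[0,0]+[K[0,2],K[1,2]]
def fit(model,pts):
    m=np.array(model,float);p=pts[:,:2];mc=m.mean(0);pc=p.mean(0)
    a=(m-mc)@np.array([1,1j]);b=(p-pc)@np.array([1,1j]);y=np.angle((a.conj()*b).sum())
    R=np.array([[np.cos(y),-np.sin(y)],[np.sin(y),np.cos(y)]])
    t=pc-R@mc;return t,y,R,np.linalg.norm(m@R.T+t-p,axis=1)*1e3
E
python3 - <<'E'
from h import *
cr=lambda a:np.array(a)/5.+[240,148]-.4
P=ray2z('top',cr([(235,25),(440,8),(478,293),(270,320)]),.011)
t,y,R,e=fit([(.07,.05),(.07,-.05),(-.07,-.05),(-.07,.05)],P);print('tray',t,np.degrees(y),e,'pocket',R@[-.02,0]+t)
P=ray2z('top',cr([(262,458),(638,405),(656,540),(280,594)]),.010)
t,y,R,e=fit([(-.066,.032),(.11,.032),(.11,-.032),(-.066,-.032)],P);print('press',t,np.degrees(y),e)
print('head',R@[-.156,0]+t,'seen',ray2z('top',cr([(92,553)]),.02),'bed',R@[.062,0]+t)
print('others',ray2z('top',[(411,273),(466,284),(178,251)],.02))
s=arm.observe();R=Rn.from_quat(s['eef_rot']).as_matrix();print(R)
E
```

```text
tray [0.66295152 0.0650354 ] 7.34182663848304 [1.6167073  2.87630674 1.34508496 1.48008655] pocket [0.64311549 0.06247963]
press [0.50130706 0.03725174] -81.46480260449417 [0.35708585 0.62831735 0.67777523 0.21670995]
head [0.47815402 0.19152402] seen [[0.47758154 0.18390493 0.02      ]] bed [ 0.51050891 -0.02406161]
others [[ 0.4466771  -0.16683733  0.02      ]
 [ 0.42259614 -0.29278374  0.02      ]
 [ 0.49249158  0.36709263  0.02      ]]
[[-9.13926542e-01  4.05879375e-01 -4.57607301e-04]
 [ 4.05879612e-01  9.13925544e-01 -1.35661564e-03]
 [-1.32403307e-04 -1.42558051e-03 -9.99998975e-01]]
```

```bash
python3 -m pendant '0 0 40 0 0; 0 0 75 0 0; 0 0 75 0 0; 25 -43 75 -8 0; 50 -85 75 -16 0; 75 -128 75 -24 0.3; 100 -170 75 -32 0.3; 125 -212 75 -40 0.3; 150 -255 75 -48 0.3; 175 -298 75 -57.5 0.3; 200 -340 50 -57.5 0.3; 225 -380 0 -57.5 0.3; 225 -380 -40 -57.5 0.3; 225 -380 -40 -57.5 0.3; 225 -380 -40 -57.5 0.3'
python3 - <<'E'
from h import *
s=arm.observe();im=arm.capture('wrist');cv2.imwrite('pics/w1.png',im[...,::-1])
print(s['tool_pos'],s['eef_rot'],s['opening'],s['t'],s['ft_force'])
E
```

```text
t: 1.6
tool_pos: [0.4775, 0.1909, 0.1981]
eef_rot: [0.653, 0.758, -0.002, -0.001]
ft_force: [0.0, 0.7, 0.2]
opening: 0.0598
[0.47746836 0.19087726 0.1981291 ] [ 6.52637435e-01  7.57667764e-01 -1.86875440e-03 -6.67679635e-04] 0.05976109179019264 1.6 [0.02297731 0.71037029 0.24176212]
```

View pics/w1.png

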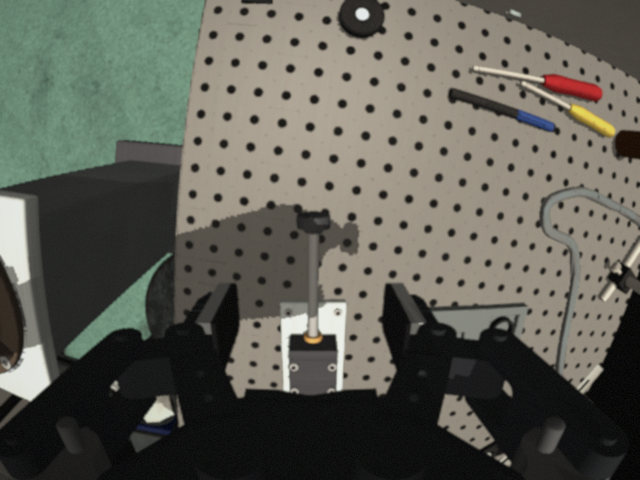

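The wrist view shows the rod head at about (313,219), spanning columns 297–329. The rod runs straight down the image to the gland at (313,338).

Run:
```python
from h import *
s=arm.observe();po=(s['tool_pos'],s['eef_rot'])
print('pred head px',proj([[.478,.1915,.02],[.478,.1915,.035]],po))
a=.1484;P=np.array([.5013,.03725]);d=np.array([.1484,-.9889])
print('gland front,bed rear corners', proj([[*(P-.037*d),.02],[*(P-.066*d+.032*np.array([.9889,.1484])),.01],[*(P-.066*d-.032*np.array([.9889,.1484])),.01]],po))
print('seen head at z.02,.035',ray2z('wrist',[(313,219)],.02,po),ray2z('wrist',[(313,210)],.035,po))
print(ray2z('wrist',[(297,219),(329,219)],.02,po))
print('bed rear corners seen',ray2z('wrist',[(345,304),(281,304)],.010,po))
im=cv2.imread('pics/w1.png')[180:400,220:420];cv2.imwrite('pics/w1c.png',cv2.resize(im,None,fx=2.7,fy=2.7,interpolation=cv2.INTER_CUBIC))
```

```text
pred head px [[311.14565203 214.98520241]
 [311.16733664 218.78130919]]
gland front,bed rear corners [[311.07666672 335.55680721]
 [344.24088137 304.37254594]
 [277.99875893 304.29773286]]
seen head at z.02,.035 [[0.48012129 0.18822444 0.02      ]] [[0.47837822 0.19902706 0.035     ]]
[[0.46641449 0.18615522 0.02      ]
 [0.49383263 0.19031271 0.02      ]]
bed rear corners seen [[0.5238072  0.10776315 0.01      ]
 [0.46269756 0.09855701 0.01      ]]
```

View pics/w1c.png

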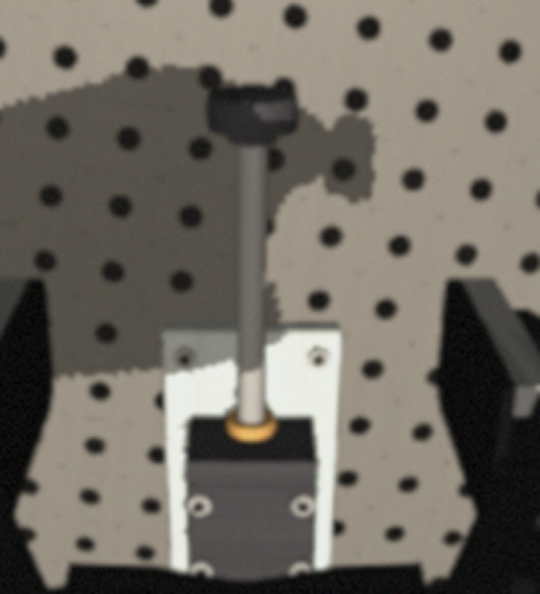

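The head sits about 7 mm nearer the press than the joint = 0 prediction. I'll grip at y≈0.187, which covers both readings.

```bash
python3 -m pendant '1 -4 -45 0 0.3; 1 -4 -90 0 0.3; 1 -4 -130 0 0.3; 1 -4 -160 0 0.3; 1 -4 -175 0 0.3; 1 -4 -181 0 0.3; 1 -4 -181 0 0.3; 1 -4 -181 0 1; 1 -4 -181 0 1; 1 -4 -181 0 1; 1 -4 -181 0 1; 1 -4 -181 0 1; 1 -4 -181 0 1'
python3 - <<'E'
from h import *
s=arm.observe();im=arm.capture('wrist');cv2.imwrite('pics/w2.png',im[60:,:,::-1])
print(s['tool_pos'],s['eef_rot'],s['opening'],s['t'],s['ft_force'])
E
```

```text
t: 2.95
tool_pos: [0.4798, 0.1879, 0.0199]
eef_rot: [0.652, 0.758, 0.001, -0.0]
ft_force: [-4.9, -1.1, 13.2]
opening: 0.0277
[0.47979433 0.18794099 0.01993883] [ 6.52278587e-01  7.57978788e-01  8.71296584e-04 -2.04716613e-04] 0.027723637481639973 2.95 [-4.92865001 -1.12652948 13.18878484]
```

View pics/w2.png

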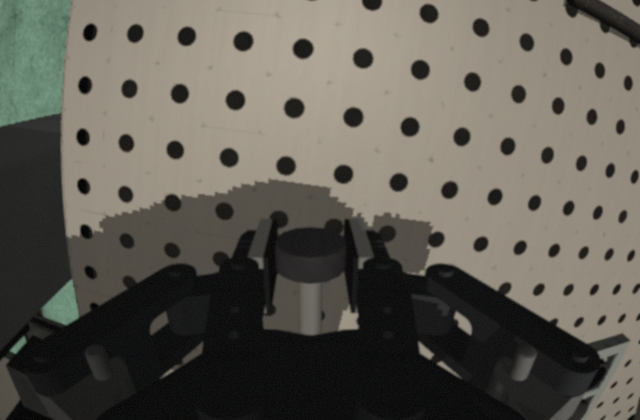

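```bash
python3 -m pendant '1.5 -10 0 0 1; 3 -20 0 0 1; 4.5 -30 0 0 1; 6 -40 0 0 1; 7.4 -49.5 0 0 1; 8.9 -59.3 0 0 1; 10 -66 0 0 1; 10.4 -69 0 0 1; 10.4 -69 0 0 1;10.4 -69 0 0 1'
python3 - <<'E'
from h import *
s=arm.observe();im=arm.capture('top');cv2.imwrite('pics/t2.png',cv2.resize(im[190:290,240:400,::-1],None,fx=5,fy=5,interpolation=cv2.INTER_CUBIC))
print(s['tool_pos'],s['eef_rot'],s['opening'],s['t'],s['ft_force'])
E
```

```text
t: 4.0
tool_pos: [0.4901, 0.1186, 0.0199]
eef_rot: [0.652, 0.758, 0.001, -0.0]
ft_force: [-5.4, 0.2, 14.7]
opening: 0.0278
[0.49010774 0.11864371 0.01991686] [ 6.52359031e-01  7.57909726e-01  7.16897089e-04 -1.68884640e-04] 0.02780177523307468 4.0 [-5.36503835  0.2488575  14.65322436]
```

View pics/t2.png

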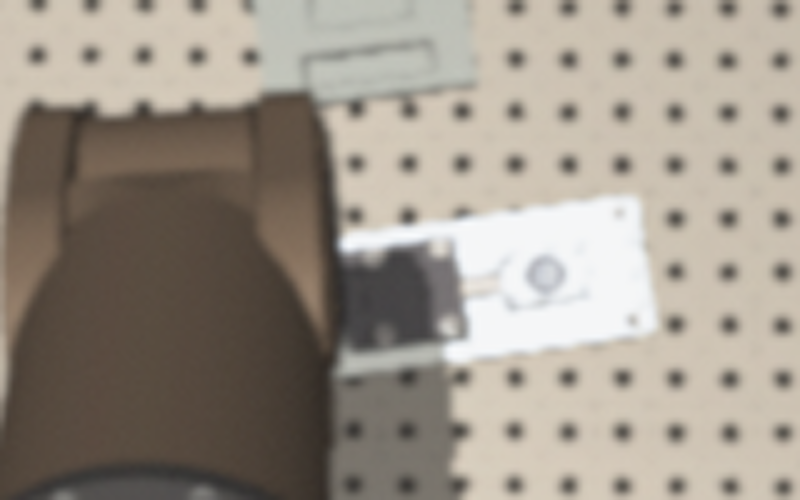

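The cell is out on the bed, with its window at crop (545,274). The rod is still gripped, so I'll draw it back now.

```bash
python3 - <<'E'
from h import *
P=ray2z('top',np.array([[545,274]])/5+[240,190]-.4,.030)[0];t=np.array([.5013,.03725]);d=np.array([.1484,-.9889])
print(P,'press x,y',(P[:2]-t)@d,(P[:2]-t)@[.9889,.1484])
E
python3 -m pendant '0 0 0 0 1; -1.5 10 0 0 1; -4 25 0 0 1; -6 40 0 0 1; -8.2 55 0 0 1; -10.4 69 0 0 1; -10.9 73 0 0 1; -10.9 73 0 0 1'
python3 -m pendant '-0.3 2 0 0 1; -0.3 2 0 0 1'
python3 -m pendant '-0.3 2 0 0 1; -0.3 2 0 0 1'
```

```text
[ 0.51032962 -0.02295835  0.03      ] press x,y 0.06088003302678298 -5.5318139621152166e-06
t: 4.85
tool_pos: [0.4791, 0.1926, 0.0199]
eef_rot: [0.652, 0.758, 0.001, -0.0]
ft_force: [-4.4, 2.0, 13.4]
opening: 0.0274
t: 5.05
tool_pos: [0.479, 0.1933, 0.0199]
eef_rot: [0.652, 0.758, 0.001, 0.0]
ft_force: [-3.4, -2.2, 12.6]
opening: 0.0276
t: 5.25
tool_pos: [0.4787, 0.195, 0.0199]
eef_rot: [0.653, 0.758, 0.0, 0.0]
ft_force: [-3.5, -2.4, 13.5]
opening: 0.0276
```

```bash
python3 -m pendant '-0.3 2 0 0 1; -0.3 2 0 0 1'
python3 -m pendant '-0.4 3 0 0 1; -0.4 3 0 0 1; -0.4 3 0 0 1'
```

```text
t: 5.45
tool_pos: [0.4787, 0.1954, 0.0199]
eef_rot: [0.653, 0.757, -0.0, 0.001]
ft_force: [-2.8, -8.4, 15.2]
opening: 0.0274
t: 5.75
tool_pos: [0.4787, 0.1955, 0.0198]
eef_rot: [0.654, 0.757, -0.001, 0.002]
ft_force: [-1.3, -16.9, 16.7]
opening: 0.0278
```

The rod is on its rear stop: the force builds with no motion. I'll relax, release, lift and move over the cell.

```bash
python3 -m pendant '0.5 -4.5 0 0 1; 0.5 -4.5 0 0 0.3; 0.5 -4.5 0 0 0.3; 0.5 -4.5 0 0 0.3; 0.5 -4.5 0 0 0.3; 0 -4.5 30 0 0.3; 0 -4 80 0 0.3; 0 -4 120 0 0.3; 5 -44 120 0 0.35; 10 -84 120 0 0.35; 16 -124 120 0 0.35; 22 -164 120 0 0.35; 28 -200 120 0 0.35; 31 -221 120 0 0.35; 31 -221 120 0 0.35; 31 -221 120 0 0.35'
python3 - <<'E'
from h import *
s=arm.observe();im=arm.capture('wrist');cv2.imwrite('pics/w3.png',cv2.resize(im[150:400,150:470,::-1],None,fx=2.4,fy=2.4))
print(s['tool_pos'],s['eef_rot'],s['opening'],s['t'],s['ft_force'])
po=(s['tool_pos'],s['eef_rot']);print(proj([[.5104,-.0235,.03],[.646,.063,.011]],po))
E
```

```text
t: 7.35
tool_pos: [0.5087, -0.0207, 0.1382]
eef_rot: [0.653, 0.758, -0.0, -0.0]
ft_force: [0.0, 0.1, -0.5]
opening: 0.0554
[ 0.50870189 -0.02072445  0.13820079] [ 6.52720651e-01  7.57598651e-01 -2.34437976e-05 -1.87287881e-04] 0.05540124821355047 7.35 [ 0.01182954  0.10295072 -0.4820544 ]
[[313.6555143  240.55669318]
 [504.78700211 151.11771145]]
```

View pics/w3.png

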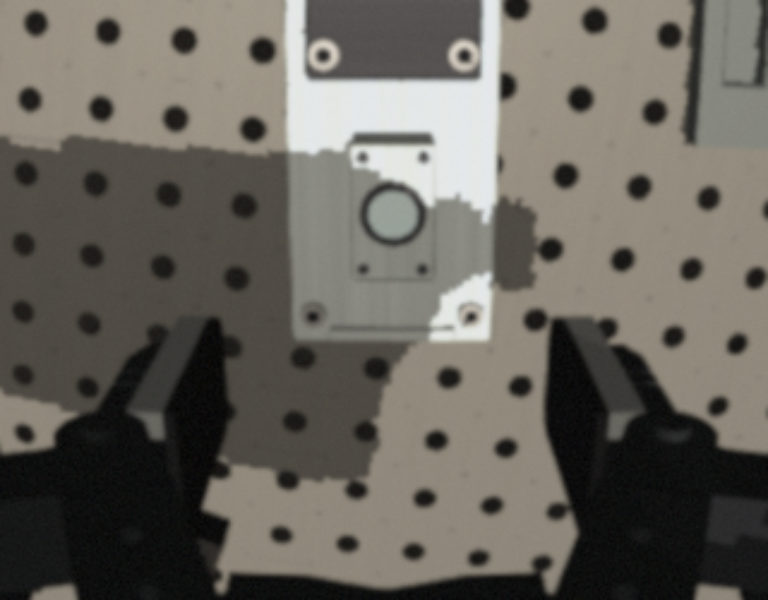

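The window is at crop (393,213), within 2 px of the prediction, and the cell is square to the jaws.

```bash
python3 -m pendant '2 -1.5 -45 0 0.35; 2 -1.5 -85 0 0.35; 2 -1.5 -105 0 0.35; 2 -1.5 -112 0 0.35; 2 -1.5 -112 0 0.35; 2 -1.5 -112 0 1; 2 -1.5 -112 0 1; 2 -1.5 -112 0 1; 2 -1.5 -112 0 1; 2 -1.5 -112 0 1; 2 -1.5 -112 0 1'
python3 -m pendant '0 0 5 0 1; 0 0 15 0 1; 0 0 40 0 1; 0 0 60 0 1; 0 0 60 0 1'
python3 - <<'E'
from h import *
s=arm.observe();im=arm.capture('wrist');cv2.imwrite('pics/w4.png',cv2.resize(im[150:400,150:470,::-1],None,fx=2.4,fy=2.4))
print(s['tool_pos'],s['eef_rot'],s['opening'],s['t'],s['ft_force'])
E
```

```text
t: 8.5
tool_pos: [0.5118, -0.0219, 0.0278]
eef_rot: [0.652, 0.758, 0.001, 0.001]
ft_force: [-1.0, 0.6, 6.8]
opening: 0.0224
t: 9.0
tool_pos: [0.5127, -0.0223, 0.0894]
eef_rot: [0.652, 0.758, 0.002, 0.002]
ft_force: [0.7, -0.2, -1.1]
opening: 0.0219
[ 0.51269219 -0.02234392  0.08942317] [0.65244501 0.75783178 0.00184902 0.00175531] 0.021931975717176602 9.0 [ 0.73360546 -0.20643711 -1.11397755]
```

View pics/w4.png

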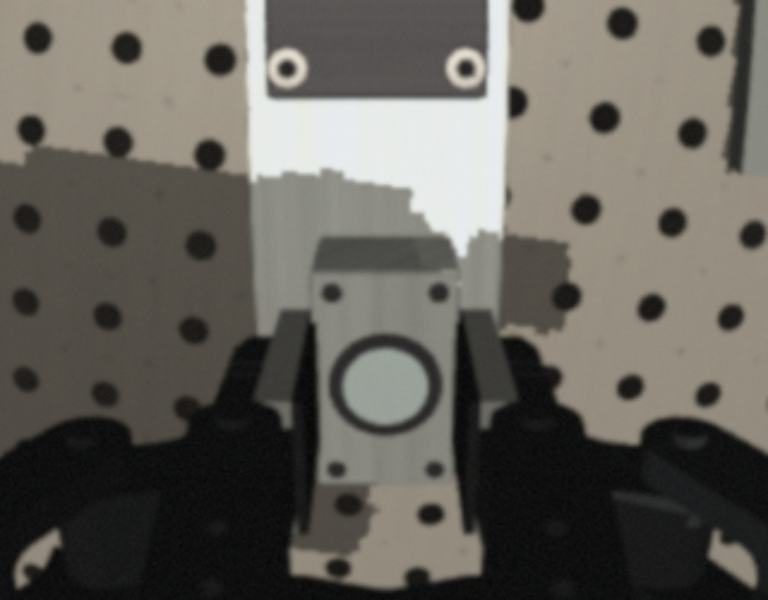

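The cell is held level, with its window at crop (386,384). I'll move to just short of the pocket for a close look at the tray.

```bash
python3 - <<'E'
from h import *
s=arm.observe();po=(s['tool_pos'],s['eef_rot'])
w=ray2z('wrist',[(150+386/2.4,150+384/2.4)],s['tool_pos'][2]+.0022,po)[0];print('window off TCP',(w-po[0])*1e3)
E
python3 -m pendant '40 9 10 -0.6 1; 80 18 10 -1.2 1; 122 20 10 -1.2 1; 122 20 10 -1.2 1; 122 20 10 -1.2 1; 122 20 10 -1.2 1'
python3 - <<'E'
from h import *
s=arm.observe();im=arm.capture('wrist');cv2.imwrite('pics/w5.png',cv2.resize(im[100:350,150:470,::-1],None,fx=2.4,fy=2.4,interpolation=cv2.INTER_CUBIC))
print(s['tool_pos'],s['eef_rot'],s['opening'],s['t'],s['ft_force'])
E
```

```text
window off TCP [-0.75161941 -0.10606051  2.2       ]
t: 9.65
tool_pos: [0.6313, -0.0026, 0.0955]
eef_rot: [0.66, 0.751, -0.001, -0.001]
ft_force: [0.1, -0.3, 0.0]
opening: 0.0221
[ 0.63131122 -0.00259808  0.09551864] [ 0.66046874  0.75085271 -0.00081044 -0.00077646] 0.022137477402291383 9.65 [ 0.09776391 -0.31271486  0.02047494]
```

View pics/w5.png

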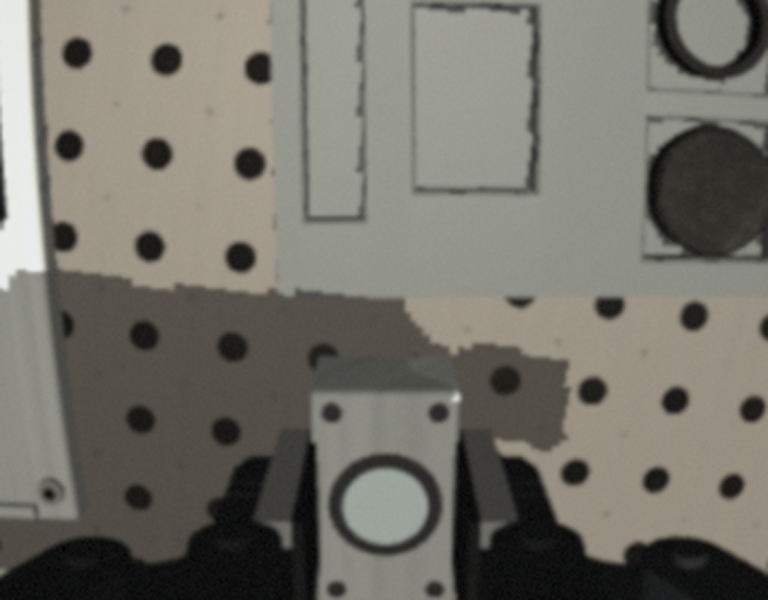

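The pocket rim corners are at crop (413,5), (540,4), (539,192) and (413,191). The slot's near end is at (304..366,219), so these give the pocket position from close by.

Run:
```python
from h import *
s=arm.observe();po=(s['tool_pos'],s['eef_rot'])
f=lambda a:np.array(a)/2.4+[150,100]-.3
P=ray2z('wrist',f([(413,5),(540,4),(539,192),(413,191)]),.011,po);m=[(-.035,.023),(-.005,.023),(-.005,-.023),(-.035,-.023)]
t,y,R,e=fit(m,P);print(np.degrees(y),e,'pocket',R@[-.02,0]+t)
P=ray2z('wrist',f([(413,5),(540,4),(539,192),(413,191),(304,219),(366,219),(716,190)]),.011,po);m+=[(-.062,-.03),(-.048,-.03),(.042,-.022)]
t,y,R,e=fit(m[:6],P[:6]);print(np.degrees(y),e,'pocket',R@[-.02,0]+t)
p=R@[-.02,0]+t
w=ray2z('wrist',f([(386,504)]),po[0][2]+.0022,po)[0];print('window',w,'TCP',po[0],'shift mm',(p-w[:2])*1e3)
print('tool y deg',np.degrees(np.arctan2(*Rn.from_quat(po[1]).as_matrix()[[1,0],1])))
```

```text
7.9046559861963255 [0.47670336 0.7961867  0.7026219  0.78317209] pocket [0.64414089 0.06418938]
7.753372056466679 [0.5263004  0.78783758 0.78065345 0.6988917  0.78724944 0.64864402] pocket [0.64410607 0.06420597]
window [ 0.63046453 -0.00256391  0.09801011] TCP [ 0.63133713 -0.00257285  0.09581011] shift mm [13.64153082 66.76987688]
tool y deg 7.3227520773929085
```

```bash
python3 -m pendant '7 40 0 0.3 1; 13.6 66.8 0 0.5 1; 13.6 66.8 -30 0.5 1; 13.6 66.8 -55 0.5 1; 13.6 66.8 -55 0.5 1; 13.6 66.8 -55 0.5 1; 13.6 66.8 -55 0.5 1'
python3 - <<'E'
from h import *
s=arm.observe();im=arm.capture('wrist');cv2.imwrite('pics/w6.png',cv2.resize(im[150:400,150:470,::-1],None,fx=2.4,fy=2.4,interpolation=cv2.INTER_CUBIC))
po=(s['tool_pos'],s['eef_rot']);print(s['tool_pos'],s['eef_rot'],s['t'],s['ft_force'])
print('TCP err to go mm',(np.array([.64411,.0642])-po[0][:2]-[-.0008,0])*1e3)
t=np.array([.64411,.0642]);a=np.radians(7.7);R=np.array([[np.cos(a),-np.sin(a)],[np.sin(a),np.cos(a)]])
c=np.array([(-.015,.023),(.015,.023),(.015,-.023),(-.015,-.023)])@R.T+t
print('pred rim px in crop',(proj(np.c_[c,np.full(4,.011)],po)-150)*2.4)
E
```

```text
t: 10.4
tool_pos: [0.6471, 0.0641, 0.0429]
eef_rot: [0.657, 0.754, 0.001, 0.001]
ft_force: [0.1, 0.2, 0.1]
opening: 0.0224
[0.64710662 0.06413819 0.04291054] [6.57248533e-01 7.53673270e-01 7.26443188e-04 6.64045686e-04] 10.4 [0.10655401 0.19431129 0.08930512]
TCP err to go mm [-2.19662286  0.06181158]
pred rim px in crop [[296.68971851 194.05758874]
 [452.0308842  194.28332469]
 [446.113074   406.45788732]
 [303.37892046 406.08302561]]
```

View pics/w6.png

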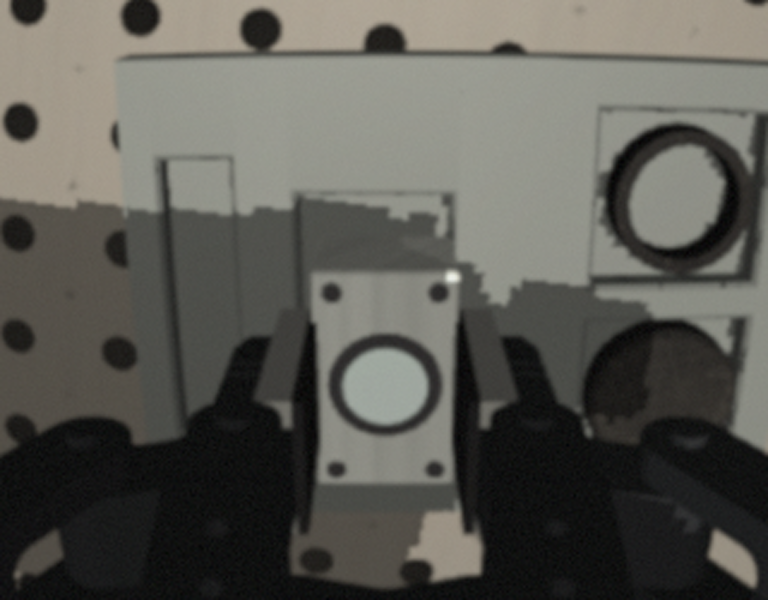

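The rim corners at crop (295,192) and (454,192) match the prediction to 1–2 px. The cell is about 2 mm too far in +x, so I'll correct that and lower it.

```bash
python3 -m pendant '-2.2 0 0 0 1; -2.2 0 0 0 1; -2.2 0 0 0 1'
python3 -m pendant '0 0 -8 0 1; 0 0 -14 0 1; 0 0 -18 0 1; 0 0 -18 0 1; 0 0 -18 0 1'
```

```text
t: 10.75
tool_pos: [0.6443, 0.0646, 0.0418]
eef_rot: [0.657, 0.754, 0.0, 0.0]
ft_force: [0.0, -0.2, -0.1]
opening: 0.0221
t: 11.25
tool_pos: [0.6441, 0.0644, 0.023]
eef_rot: [0.657, 0.754, -0.0, -0.0]
ft_force: [-0.6, 0.3, -0.3]
opening: 0.0225
```

```bash
python3 -m pendant '0.5 0 -1.5 0 1; 0.5 0 -1.5 0 1; 0.5 0 -1.5 0 1'
```

```text
t: 11.55
tool_pos: [0.6449, 0.0645, 0.0219]
eef_rot: [0.657, 0.754, 0.0, 0.0]
ft_force: [-0.1, 0.6, 0.9]
opening: 0.0221
```

```bash
python3 -m pendant '0 0 -0.5 0 1; 0 0 -0.5 0 0.5; 0 0 -0.5 0 0.5; 0 0 -0.5 0 0.5; 0 0 -0.5 0 0.5; 0 0 20 0 0.5; 0 0 60 0 0.5; 0 -30 100 0 0.5; 0 -50 120 0 0.5; 0 -50 120 0 0.5; 0 -50 120 0 0.5'
python3 - <<'E'
from h import *
s=arm.observe();im=arm.capture('wrist');cv2.imwrite('pics/w7.png',cv2.resize(im[60:310,150:470,::-1],None,fx=2.4,fy=2.4,interpolation=cv2.INTER_CUBIC))
po=(s['tool_pos'],s['eef_rot']);print(s['tool_pos'],s['eef_rot'],s['t'],s['ft_force'])
print((proj([[.64411,.0642,.024],[.64411,.0642,.031]],po)-[150,60])*2.4)
E
```

```text
t: 12.65
tool_pos: [0.6448, 0.0144, 0.1421]
eef_rot: [0.657, 0.754, 0.0, 0.0]
ft_force: [-0.5, 0.5, -0.6]
opening: 0.0426
[0.64477793 0.01440387 0.1420578 ] [6.57332830e-01 7.53600262e-01 4.30117843e-04 1.03709645e-04] 12.65 [-0.45073296  0.49184866 -0.62940922]
[[409.51694884 244.81659973]
 [410.23228254 246.52318447]]
```

View pics/w7.png

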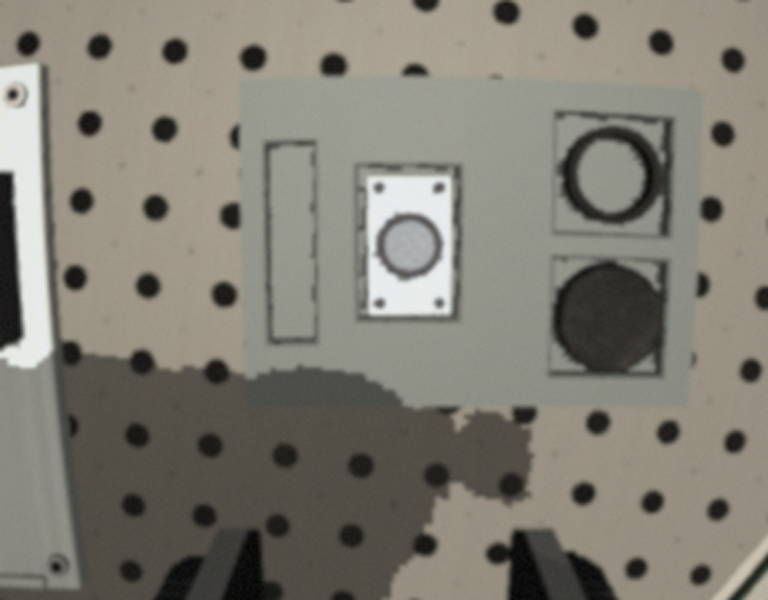

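The cell is centred in its pocket: the window is at (409,246) against a predicted (409.5,245). I've used all 12 views, so I'll check the rod head numerically, comparing its blob in the top image now with the start.

Run:
```python
from h import *
a=cv2.imread('pics/top0.png');b=arm.capture('top')[...,::-1]
for im in(a,b):
    g=cv2.cvtColor(np.ascontiguousarray(im),cv2.COLOR_BGR2GRAY)[248:272,245:275]
    n,l,st,c=cv2.connectedComponentsWithStats((g<75).astype(np.uint8));i=1+st[1:,4].argmax()
    uv=c[i]+[245,248];print(uv,st[i],ray2z('top',uv,.025)[0])
s=arm.observe();print(s['t'],s['ft_force'])
```

```text
[259.08333333 261.83333333] [12 11  5  6 12] [0.46906117 0.18074354 0.025     ]
[257. 254.] [12  6  1  1  1] [0.48689037 0.18583592 0.025     ]
12.75 [ 1.44858678 -0.02423293 -0.48964142]
```

The threshold was too strict to be conclusive, so I'll match a template of the head instead.

Run:
```python
from h import *
a=cv2.cvtColor(cv2.imread('pics/top0.png'),cv2.COLOR_BGR2GRAY);b=cv2.cvtColor(arm.capture('top'),cv2.COLOR_RGB2GRAY)
T=a[250:268,253:268];r=cv2.matchTemplate(b[240:280,235:300],T,cv2.TM_CCOEFF_NORMED);print(cv2.minMaxLoc(r),'start at',(18,10))
for g in(a,b):print(g[250:268:2,246:272])
```

```text
(-0.5826377868652344, 0.9040808081626892, (33, 18), (15, 10)) start at (18, 10)
[[182 183 184 184 184 184 184 184 184 181 177 171 168 171 177 184 184 184
  184 183 183 183 184 185 184 183]
 [141 152 171 181 184 184 184 180 162 134 111  98  95 109 139 167 181 184
  184 174 153 135 139 160 177 183]
 [ 84 110 150 176 184 184 183 175 151 111  88  85  83  75  85 116 151 175
  181 167 146 137 146 167 187 195]
 [168 172 179 183 184 184 184 177 155 121 103  96  93  84  85 116 167 205
  217 218 219 221 222 221 220 216]
 [184 185 184 184 184 182 182 179 159 128 107  98  95  85  79 102 145 172
  175 164 158 157 153 146 139 132]
 [184 185 185 184 184 182 182 181 167 137 104  90  88  81  72  73  88 105
  122 132 136 142 154 167 172 171]
 [166 172 180 184 185 185 185 185 177 150 109  80  74  70  68  80 108 143
  171 180 174 168 171 178 185 187]
 [ 86 121 160 179 184 185 185 181 164 129  83  67  83  95  97 101 120 152
  172 165 131  92 101 144 176 185]
 [137 156 175 182 184 184 185 183 175 156 136 135 154 168 172 171 173 178
  182 175 153 132 135 159 179 185]]
[[207 207 208 208 207 206 206 206 206 
[... 243 characters left out ...]
95 204 206
  205 189 165 155 166 190 211 217]
 [191 194 203 207 201 171 133 112 109 103  92  95 133 183 219 228 231 233
  233 234 235 236 237 237 235 233]
 [208 208 209 208 200 176 140 118 113 108 100 100 132 183 216 222 218 210
  200 187 179 177 173 165 156 149]
 [209 208 209 208 202 181 144 114 103 101  95  86  90 108 129 145 154 156
  153 153 154 160 175 189 194 193]
 [187 196 204 208 208 197 167 124  95  87  83  78  85 119 160 193 207 209
  209 206 197 190 193 203 209 209]
 [ 99 138 180 203 208 204 185 152 115  87  72  76 104 137 172 199 209 208
  205 186 146 105 114 164 199 209]
 [155 177 198 207 209 208 207 202 191 173 153 153 174 193 201 207 208 208
  208 197 173 149 153 180 202 209]]
```

The head now sits 3 px (about 7 mm) further back than at the start. That agrees with the rear stop I felt.

```bash
python3 -c "
from cell import arm
print(arm.sign_off())"
```

```text
the job is handed in; nothing more can be done
None
```

The cell is in its pocket, the rod is back at its rear stop, and the job was handed in at about 13 s on the robot's clock.

**What I did:** I gripped the rod head and pushed it about 70 mm, which left the cell clear on the bed at fixture x ≈ 61 mm. I then drew the rod back until the pulling force rose with no further motion. Last, I gripped the cell across its width, lowered it into the pocket, released it and moved away.

**Last checks:**
- **Cell:** after release, the window was within about 1 px of where a cell centred in the pocket should appear. It looked flat and square in the pocket.
- **Depth in the pocket:** I judged this from the tool height and a light contact force (about 1 N) when lowering. It was not measured directly.
- **Rod:** in the top image the head is 3 px, about 7 mm, further back than at the start. It began about 7 mm forward of the stop, so this fits the rear stop I felt.
- **Robot contact:** the arm hung free, with 1.5 N or less on the wrist.

**A check that failed:** my first numeric check of the rod head (a brightness threshold) was inconclusive, so I used template matching instead.

**Not checked:** I did not re-measure the bystanders. The arm stayed well clear of them, apart from starting over the enclosure near the sensor disc.

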